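Set the cup stop on the washer outfeed and start the belt

TASK

Bring the stop on the outfeed belt up to the waiting cups: hold its red release bar up, slide the stop along until its white blade is a finger's breadth (5 to 20 mm) short of the front cups, and let the bar drop home in a notch there, nudging the stop until it clicks if need be; do not push the cups out of place. Then start the belt: slide the red lock tab on the push-button station fully aside, leave it there, and press the green button all the way down.

Things in the scene. Friction and masses are not known exactly. Their poses are not given: they have to be found in the camera images.
- bar_mid (a point): centre of the stop's red release bar: flat-ended, 14 x 50 x 14 mm, its 50 mm along y, on two 8 mm upright rods 16 mm either side of the middle that rise from the blue carriage (64 x 90 mm in plan, flat top 35 mm below this point while the bar is down). Axes: +y = the way the stop slides towards the cups, z up, +x across the belt, away from the robot. Room to grip it by its two end faces
- duct_edge (a point): on the lower near edge of the drying-air duct (62 mm deep, 60 mm high) that runs level along y over the whole travel of the release bar: 95 mm above the middle of the bar (bar down) and 4 mm farther in +x. A gripper pointing straight down over the bar hits the duct: lean the tool, its body back towards the robot, 30 to 45 degrees. Axes parallel to bar_mid's
- release_bar (a joint): how far the bar is lifted, m: 0 = down with its tooth fully in a notch, about 0.008 = tooth lying on the crest between two notches (not caught), above 0.010 = clear of the notches, 0.016 = end of travel. A spring and its weight press it down with 7 N at 0 and 10 N at 0.016
- stop_face (a point): on the stop's white blade (262 mm long across the belt, 8 mm thick, 40 mm high): a point near mid-length of the face that looks towards the cups, at the lower edge, 6 mm above the belt. Axes as for bar_mid. The blade is rigid with the blue carriage; its face is flush with the carriage's +y end, 45 mm in +y from the bar's middle
- cup_stop (a joint): how far the stop has slid from its starting notch towards the cups, m (end stops at -0.02 and 0.335). 2.5 N of friction when the tooth is clear; locked both ways, with 1 mm of play, when caught
- rail_top (a point): on top of the near side frame, where the notched steel strip is clamped. Notches a little over 12 mm apart, 6.5 mm wide for a 5 mm round-nosed tooth; their places are not reported and are found by feel: with the bar let go, push the stop gently along (by the bar's end or the carriage; 3 to 6 N) till the tooth drops in and blocks it. If it sticks with the bar still up, push the other way
- cup_a: clear plastic cup standing upside down on the belt, middle one of the front row of three and the nearest to the stop (the two others stand 0 to 3 mm farther back); 125 mm tall, 85 mm across the rim it stands on, 60 mm across its upper end, about 60 g. Origin: centre of the rim, on the belt
- cup_b: the same, near the robot's side of the belt, about 95 mm from cup_a
- cup_c: the same, at the far side of the belt, about 95 mm from cup_a
- tab_rib (a point): top of the upright rib in the middle of the red lock tab on the grey and yellow push-button station. The rib is 36 mm (x) by 8 mm (y) and stands 16 mm above the tab's plate, 58 x 46 x 4 mm, which covers the green button. Axes: the tab slides to +y, z up. Push it by the rib; to either side of the plate are only low steel rails below the plate's top
- lock_tab (a joint): how far the tab is slid aside, m: 0 = covers the button, 0.055 = fully aside (end of travel). 1.5 N of friction, stays where it is left
- button_top (a point): centre of the top of the green button, 32 mm across, about 4 mm below the underside of the lock tab's plate while covered, between two rails 56 mm apart whose tops lie 4 mm above the button. It is pressed straight down
- run_button (a joint): how far the green button is pressed, m: 0 = out, 0.006 = fully down; takes 2 N to start and 6 N fully down, springs back
- tub: white tub with a blue cap, 84 mm across, 85 mm tall, standing on the bench; not part of the job. Origin: centre of its underside
Things that resemble listed ones, but are neither listed nor needed, are in the scene too. There is more than one size of the part that bears tab_rib; the job needs the smaller.

How it is judged:
On the way, in this order (a step that is already met when the one before it is completed fails the run):
1. the release bar is held up and the stop is slid off its starting notch towards the cups (value of joint release_bar above 0.0085 m and value of joint cup_stop above 0.03 m), for 0.1 s.
2. the bar has dropped home in a notch with the blade 3 to 22 mm short of the front cup (value of joint release_bar below 0.003 m and y of cup_a in the frame of stop_face between 0.0455 and 0.0645 m), for 0.2 s.
3. the lock tab is slid fully aside (value of joint lock_tab above 0.048 m), for 0.1 s.
4. the green button is pressed all the way down (value of joint run_button above 0.0045 m), for 0.05 s.
At the end, for the whole second after the job is handed in: Bar within 3 mm of fully down in a notch, blade 3 to 22 mm short of the rim of cup_a, lock tab aside by at least 48 of its 55 mm, button pressed (at least 4.5 of 6 mm) and sprung back, all three front cups within 8 mm of where they stood (all of step 2 and value of joint lock_tab above 0.048 m and value of joint run_button below 0.002 m and distance of each of cup_a, cup_b, cup_c from where it was at the start of the episode below 0.008 m); the robot touches nothing.
It fails at once if a cup of the front row is pushed more than 8 mm or tipped (distance of any of cup_a, cup_b, cup_c from where it was at the start of the episode above 0.008 m or angle between any of cup_a, cup_b, cup_c's own z axis and vertical above 0.25 rad).
It fails at once if the tub is knocked over or shoved away (distance of tub from where it was at the start of the episode above 0.03 m or angle between tub's own z axis and vertical above 0.4 rad).
It also fails if it takes over 58 s, if anything falls off the work surface, if the arm or the gripper's body presses on something with over 40 N, if the wrist force passes 120 N, or if a joint passes its speed limit or range.

ROBOT

A 6-joint arm with a two-finger parallel gripper is mounted at the origin on the work surface. World frame = base frame: x ahead of the robot, y to its left, z up, the work surface at z = 0. Lengths are in m, angles in rad, forces in N, time in s.
With the tool pointing down it reaches from about 0.3 to 0.875 m from the base axis. Payload 4.2 kg.
Tool frame: the origin (TCP) lies at the centre of the arm's flange, where the gripper is bolted on; the fingertips stand 173 mm ahead of it and the grasp point (between the pads) lies 155 mm ahead of it; z points along the fingers, y is the direction in which the jaws open and shut (so a half turn about z gives the same grasp; the last joint's range is limited). The gripper opens to 85 mm and grips with 20 to 120 N. Pads are 22 mm wide; open, the fingers measure 114 mm over their backs; the gripper's body (76 mm by 85 mm) begins 54 mm behind the grasp point. The pads swing forward as they close: fully open they stand 13 mm farther back than shut.
Start: joints at [1.144, 0.32, 1.565, -0, 1.257, -0.02], TCP at [0.228, 0.528, 0.405] pointing down, gripper open.
Joint ranges: [-3.11, 3.11], [-0.84, 2.01], [0.21, 2.61], [-1.34, 4.49], [0.05, 2.63], [-2.56, 2.56]. Speed limits (rad/s): [2.57, 2.57, 3.14, 3.14, 3.14, 3.14].

INTERFACE

Orientations are given as a rotation vector (axis times angle).
In Python, from bench import bot gives the robot as it stands.
- The arm moves only by the tool send_rows, never from a script. Its argument "motion" is a list of rows, each a list of 2 entries, a list of its own where there are three numbers: the shift along the tool's x, y, z in mm, then the turn about the tool's z in degrees. A call has 1 to 5 rows; each row is the pose to reach, as a shift and turn from the pose commanded when the call began, along the tool's axes at that moment; what a row does not reach only later rows make up. A row lasts 1/8 s, in which the tool goes at most 62.5 mm and 10.7 degrees, less where a joint would pass 70% of its speed; a pose out of reach is approached as far as the arm can. A call with a gripper value outside its range is refused whole. "jaw" is the gripper command: -1 is shut, 1 is fully open, values between are in proportion, set as the call begins (left out, the last holds). The fingers move at their own pace and stop on an object; the grip force is fixed at half the most. Time passes only in rows, so rows that repeat a pose let the fingers close. It gives the time, the measured TCP pose, the force and the opening at its end, in the units of the state.
- bot.observe(): the state, without advancing time (a new reading comes with each control period).
- bot.grab_frame(name): name is "scene" or "top" or "wrist"; returns the picture (480x640x3 uint8, red, green, blue); there is no depth.
- bot.get_calibration(name): a dict with "mtx" (3x3 intrinsics, pixels), "rvec" (rotation vector, rad) and "tvec" (3), from world to camera coordinates, as OpenCV has them; the wrist camera has in their place "T_tool_cam" (4x4, takes a point from camera to tool coordinates, whose origin is the TCP and whose axes are the flange's). Camera axes: x right, y down, z forward; pixel columns grow to the right and rows downward; lengths in m; the calibration is good to about 2 mm. A picture is of the moment at which its call begins: read the wrist's pose just before it. get_calibration takes no time and is no camera call.
- bot.finish_job(): hands the job in, once; it reports no verdict.
The state is a dict: "time_s": time; "joints": joint angles; "joint_vel": joint speeds; "effort": joint torques, N m; "ee_pos": TCP position; "ee_rot": TCP orientation; "force": force on the tool from outside, world axes, zero at the start; "wrist_torque": the same for the moment, N m; "opening": opening from 0.0 (shut) to 1.0 (fully open).
Only numpy, scipy, OpenCV 4.12 (cv2) and the standard library are available. Lean on these libraries where they do the work, as an engineer would, in place of code of your own. Each camera call takes 0.05 s, during which the arm holds its last target. There are 200 camera calls.

## Working session

There is one attempt and no reset: what is moved stays moved. The work goes in short steps, Python scripts to look and compute and a tool call to move; the robot and the scene stay as the last step left them, time stands still between calls to the robot, and variables do not carry over. Pictures are saved under pics/ and viewed, about 8 in all and at most 12, crops included, and the job is handed in when it is done.

Besides the shell and the picture viewer there is one more tool, called after "Call:" as a command line: name --argument value ..., lists and objects as JSON in quotes. send_rows: Moves the arm, as the interface text tells. Its arguments: {"type":"object","properties":{"motion":{"type":"array"},"jaw":{"type":"number"}},"required":["motion"]}

```bash
ls; mkdir -p pics
python3 - <<'E'
from bench import bot
import cv2
s=bot.observe()
for k in s: print(k,s[k])
for n in ("scene","top"):
    cv2.imwrite(f"pics/{n}0.png",bot.grab_frame(n)[:,:,::-1]); c=bot.get_calibration(n); print(n,c)
print(bot.get_calibration("wrist"))
E
```

```text
pics
time_s 0.0
joints [ 1.14403200e+00  3.20280172e-01  1.56568704e+00 -1.53023335e-05
  1.25742803e+00 -1.99679868e-02]
joint_vel [-0.00043121  0.00104602 -0.00182618 -0.00012622 -0.00072656 -0.00076065]
effort [ 1.49043597e-03 -4.15526533e+01 -2.34163535e+01  2.24240630e-04
  8.15824082e-03 -2.09693916e-06]
ee_pos [0.22741966 0.52791911 0.40388562]
ee_rot [-6.34512042e-01 -3.07645440e+00  2.76588405e-03]
force [ 1.16351771 -0.41331286 -0.13712064]
wrist_torque [ 0.00754387  0.00214306 -0.02530139]
opening 1.0029427810336595
scene {'mtx': array([[479.06250018,   0.        , 317.51187862],
       [  0.        , 479.06250018, 241.0942589 ],
       [  0.        ,   0.        ,   1.        ]]), 'rvec': array([ 2.11004147,  0.80739022, -0.4300534 ]), 'tvec': array([-0.3480527, -0.0676169,  1.4869939])}
top {'mtx': array([[540.52505583,   0.        , 327.09198687],
       [  0.        , 540.52505583, 236.13502222],
       [  0.        ,   0.        ,   1.        ]]), 'rvec': array([ 2.15693039, -2.10458642,  0.1685259 ]), 'tvec': array([-0.00977592,  0.48835335,  1.4738282 ])}
{'mtx': array([[348.16101494,   0.        , 318.13701775],
       [  0.        , 348.16101494, 238.99044415],
       [  0.        ,   0.        ,   1.        ]]), 'T_tool_cam': array([[-5.66766430e-04, -9.47259299e-01, -3.20467627e-01,
         8.27692354e-02],
       [ 9.99999823e-01, -4.78458335e-04, -3.54301693e-04,
         5.38110662e-04],
       [ 1.82285166e-04, -3.20467771e-01,  9.47259402e-01,
         3.08756720e-02],
       [ 0.00000000e+00,  0.00000000e+00,  0.00000000e+00,
         1.00000000e+00]])}
```

View pics/scene0.png

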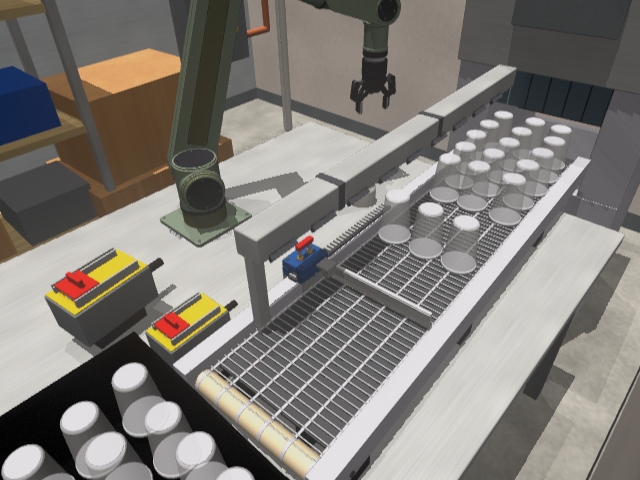

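View pics/top0.png

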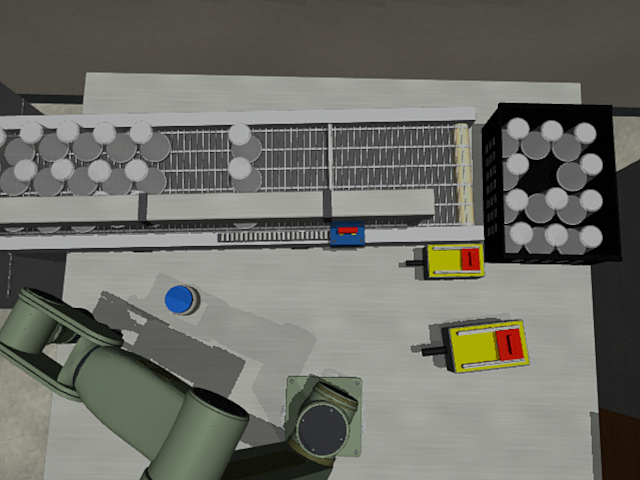

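Run:
```python
import cv2,numpy as np
t=cv2.imread("pics/top0.png");s=cv2.imread("pics/scene0.png")
def c(im,x,y,w=80,h=60):return cv2.resize(im[y:y+h,x:x+w],(400,300),interpolation=cv2.INTER_CUBIC)
m=np.vstack([np.hstack([c(t,310,200),c(t,415,225)]),np.hstack([c(s,265,220),c(s,140,290)])])
cv2.imwrite("pics/c1.png",m)
m=np.vstack([np.hstack([c(t,200,110,120,90),c(t,200,170,120,90)]),np.hstack([c(s,360,170,160,120),c(s,300,240,160,120)])])
cv2.imwrite("pics/c2.png",m)
```

```text
(no output)
```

View pics/c1.png

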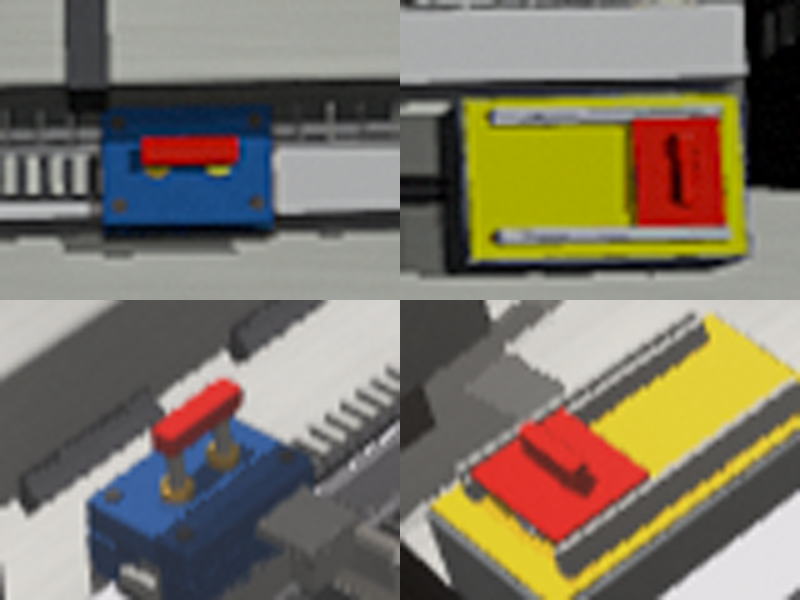

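View pics/c2.png

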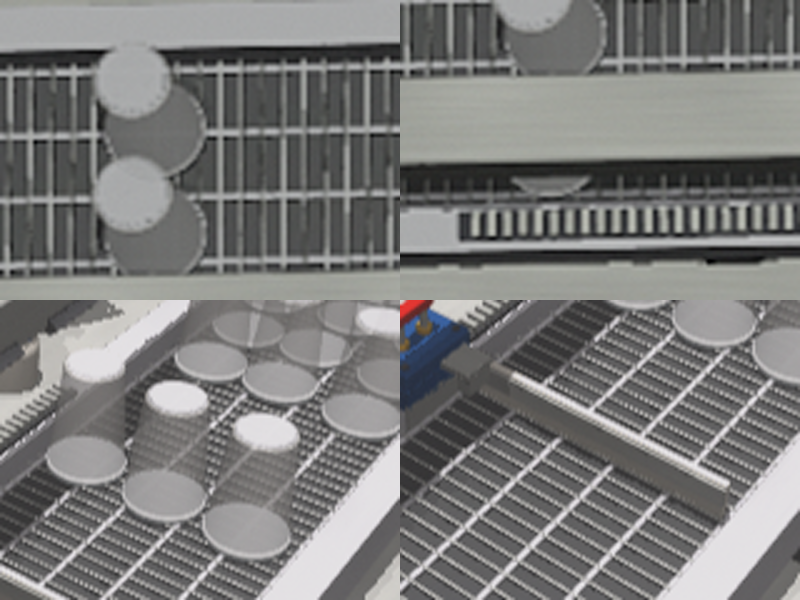

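```bash
cat > h.py <<'E'
import numpy as np,cv2
from bench import bot
from scipy.spatial.transform import Rotation as R
C={n:bot.get_calibration(n) for n in("scene","top")}
def ray(n,p):
    c=C[n];r=cv2.Rodrigues(c["rvec"])[0];d=r.T@np.linalg.inv(c["mtx"])@[p[0],p[1],1.]
    return -r.T@c["tvec"],d/np.linalg.norm(d)
def plane(n,p,z):
    o,d=ray(n,p);return o+d*(z-o[2])/d[2]
def tri(p,q):
    (o,d),(a,b)=ray("scene",p),ray("top",q)
    t=np.linalg.lstsq(np.c_[d,-b],a-o,rcond=None)[0];P,Q=o+d*t[0],a+b*t[1]
    return (P+Q)/2,np.linalg.norm(P-Q)
def proj(n,X):
    c=C[n];return cv2.projectPoints(np.atleast_2d(np.float64(X)),c["rvec"],c["tvec"],c["mtx"],None)[0][:,0]
E
python3 - <<'E'
from h import *
np.set_printoptions(precision=4,suppress=True)
print("topcam",ray("top",(0,0))[0])
bar=tri((304.4,243),(348,229.6));print("bar",bar)
rib=tri((170.6,321),(471,259));print("rib",rib)
a=tri((425.6,248),(246.8,179.6));print("cupa",a)
z=bar[0][2]
# carriage top corners, top view
for p in((103,105),(270,105),(105,228),(272,228)):print("carr",plane("top",(310+p[0]/5,200+p[1]/5),z-.035))
z=rib[0][2]-.016
for p in((634,118),(720,118),(635,226),(726,226)):print("tab",plane("top",(415+(p[0]-400)/5,225+p[1]/5),z))
for p in((470,100),(740,97),(475,260),(748,252)):print("box",plane("top",(415+(p[0]-400)/5,225+p[1]/5),z-.01))
zb=a[0][2]
for p in((153,430),(243,390)):print("bar ends scene",plane("scene",(265+p[0]/5,220+(p[1]-300)/5),bar[0][2]))
for p in((140,150),(240,147)):print("bar ends top",plane("top",(310+p[0]/5,200+p[1]/5),bar[0][2]+.007))
print("tub cap",plane("top",(181,299),.085))
print("frame edge",plane("top",(90,248),.2),plane("top",(480,236),.2), "duct",plane("top",(0,221),bar[0][2]+.155),plane("top",(434,216),bar[0][2]+.155))
for nm,p in(("b",(86,460)),("a",(164,495)),("c",(246,531))):print("cup",nm,plane("scene",(360+p[0]*.4,170+(p[1]-300)*.4),zb))
E
```

```text
topcam [ 0.2382 -0.0134  1.5342]
bar (array([ 0.4838, -0.0511,  0.1809]), np.float64(0.00221050919478767))
rib (array([ 0.4207, -0.3729,  0.1407]), np.float64(0.0006487291611719648))
cupa (array([0.6373, 0.23  , 0.0776]), np.float64(0.0021229441509997052))
carr [ 0.5112 -0.007   0.1459]
carr [ 0.5132 -0.0944  0.1459]
carr [ 0.4461 -0.0097  0.1459]
carr [ 0.4482 -0.0963  0.1459]
tab [ 0.4496 -0.3537  0.1247]
tab [ 0.4507 -0.3988  0.1247]
tab [ 0.3926 -0.3533  0.1247]
tab [ 0.3938 -0.4007  0.1247]
box [ 0.4587 -0.2694  0.1147]
box [ 0.4638 -0.4123  0.1147]
box [ 0.3737 -0.2715  0.1147]
box [ 0.3815 -0.4147  0.1147]
bar ends scene [ 0.4771 -0.0711  0.1809]
bar ends scene [ 0.4874 -0.0229  0.1809]
bar ends top [ 0.4802 -0.0265  0.1879]
bar ends top [ 0.4829 -0.0771  0.1879]
tub cap [0.3014 0.3876 0.085 ]
frame edge [0.4174 0.5925 0.2   ] [ 0.4713 -0.3814  0.2   ] duct [0.4559 0.7414 0.3359] [ 0.4909 -0.2412  0.3359]
cup b [0.543  0.2285 0.0776]
cup a [0.6378 0.2311 0.0776]
cup c [0.7292 0.2346 0.0776]
```

Run:
```python
from h import *
np.set_printoptions(precision=3,suppress=True)
s=bot.observe();print(R.from_rotvec(s["ee_rot"]).as_matrix())
```

```text
[[-0.918  0.396 -0.001]
 [ 0.396  0.918 -0.001]
 [ 0.    -0.002 -1.   ]]
```

Call:
send_rows --motion '[[[0,0,-20],0]]' --jaw 1

```text
time_s: 0.22
ee_pos: [0.2274, 0.5278, 0.4228]
ee_rot: [-0.634, -3.076, 0.008]
force: [-0.4, 0.4, 0.8]
opening: 1.002
```

Call:
send_rows --motion '[[[0,0,-60],-8],[[-20,-20,-115],-16],[[-60,-60,-150],-25],[[-100,-105,-165],-25],[[-140,-150,-165],-25]]'

```text
time_s: 0.85
ee_pos: [0.2967, 0.3342, 0.5908]
ee_rot: [-0.048, 3.139, 0.003]
force: [1.8, -0.3, 0.2]
opening: 0.997
```

Run:
```python
from h import *
np.set_printoptions(precision=4,suppress=True)
s=bot.observe();print(s["time_s"],s["joints"],s["ee_pos"]);M=R.from_rotvec(s["ee_rot"]).as_matrix();print(M)
print(M.T@(np.array([.45,-.09,.59])-s["ee_pos"])*1000)
```

```text
0.85 [ 0.8193  0.0484  1.4519 -0.0004  1.6387 -0.782 ] [0.2967 0.3342 0.5908]
[[-0.9995 -0.0304  0.0021]
 [-0.0304  0.9995  0.0016]
 [-0.0021  0.0016 -1.    ]]
[-140.3542 -428.6936    0.378 ]
```

Call:
send_rows --motion '[[[-20,-55,0],0],[[-35,-110,0],0],[[-50,-165,0],0],[[-65,-220,0],0],[[-80,-275,0],0]]'

```text
time_s: 1.48
ee_pos: [0.3845, 0.0615, 0.5895]
ee_rot: [-0.047, 3.141, 0.0]
force: [0.8, -0.7, 0.4]
opening: 1.005
```

Call:
send_rows --motion '[[[-15,-50,0],0],[[-30,-100,0],0],[[-60,-153,0],0],[[-60,-153,0],0]]'

```text
time_s: 1.98
ee_pos: [0.4506, -0.0908, 0.588]
ee_rot: [0.038, -3.139, -0.0]
force: [-0.0, 0.4, -1.4]
opening: 0.998
```

Run:
```python
from h import *
np.set_printoptions(precision=4,suppress=True)
s=bot.observe();print(s["time_s"],s["joints"],s["ee_pos"]);M=R.from_rotvec(s["ee_rot"]).as_matrix();print(M)
```

```text
1.975 [-0.2237  0.0713  1.4336 -0.0006  1.6395 -1.8188] [ 0.4506 -0.0908  0.588 ]
[[-0.9997 -0.0243 -0.0028]
 [-0.0243  0.9997  0.    ]
 [ 0.0028  0.0001 -1.    ]]
```

Call:
send_rows --motion '[[[-60,0,0],0],[[-120,0,0],0],[[-180,0,0],0],[[-240,0,0],0],[[-300,0,0],0]]'

```text
time_s: 2.6
ee_pos: [0.75, -0.0773, 0.59]
ee_rot: [-0.048, 3.141, 0.001]
force: [1.4, -0.7, 1.1]
opening: 0.998
```

Call:
send_rows --motion '[[[-60,0,0],0],[[-120,0,0],0],[[-180,0,0],0]]'

```text
time_s: 2.98
ee_pos: [0.8365, -0.0677, 0.5456]
ee_rot: [-0.048, 3.113, -0.003]
force: [0.9, 0.4, -0.3]
opening: 0.998
```

Run:
```python
from h import *
np.set_printoptions(precision=4,suppress=True)
s=bot.observe();print(s["time_s"],s["joints"],s["ee_pos"]);M=R.from_rotvec(s["ee_rot"]).as_matrix();print(M)
```

```text
2.975 [-0.0946  0.8727  0.2194  0.0011  2.0216 -1.6961] [ 0.8365 -0.0677  0.5456]
[[-0.9991 -0.0311  0.0279]
 [-0.0312  0.9995 -0.0017]
 [-0.0278 -0.0025 -0.9996]]
```

Call:
send_rows --motion '[[[0,0,0],0],[[0,0,0],0]]'

```text
time_s: 3.22
ee_pos: [0.8321, -0.069, 0.5553]
ee_rot: [-0.046, 3.101, -0.006]
force: [-0.3, 0.2, -0.2]
opening: 1.0
```

Call:
send_rows --motion '[[[60,0,0],0],[[120,0,0],0],[[120,0,0],0]]'

```text
time_s: 3.6
ee_pos: [0.7092, -0.073, 0.5517]
ee_rot: [-0.045, 3.101, -0.007]
force: [0.4, 0.9, -0.2]
opening: 1.003
```

Call:
send_rows --motion '[[[-60,0,-15],0],[[-115,0,-40],0],[[-165,0,-75],0],[[-215,0,-110],0],[[-265,0,-145],0]]'

```text
time_s: 4.22
ee_pos: [0.8111, -0.0588, 0.5947]
ee_rot: [-0.045, 3.06, -0.012]
force: [-0.8, -0.4, 0.0]
opening: 0.994
```

Run:
```python
from h import *
np.set_printoptions(precision=4,suppress=True)
s=bot.observe();print(s["time_s"],s["joints"],s["ee_pos"]);M=R.from_rotvec(s["ee_rot"]).as_matrix();print(M)
```

```text
4.225 [-0.0866  0.8156  0.2141  0.0008  2.0302 -1.6863] [ 0.8111 -0.0588  0.5947]
[[-0.9963 -0.0289  0.0814]
 [-0.0295  0.9995 -0.0064]
 [-0.0812 -0.0087 -0.9967]]
```

Call:
send_rows --motion '[[[-50,0,-36],0],[[-100,0,-72],0],[[-150,0,-108],0],[[-200,0,-144],0],[[-250,0,-180],0]]'

```text
time_s: 4.85
ee_pos: [0.8065, -0.0447, 0.6094]
ee_rot: [-0.045, 3.024, -0.015]
force: [-0.4, -0.2, 0.4]
opening: 1.003
```

Call:
send_rows --motion '[[[-50,0,-30],0],[[-100,0,-60],0],[[-150,0,-90],0],[[-200,0,-120],0],[[-250,0,-150],0]]'

```text
time_s: 5.48
ee_pos: [0.8065, -0.033, 0.6181]
ee_rot: [-0.044, 2.983, -0.018]
force: [-0.1, -0.3, -0.2]
opening: 0.999
```

```bash
cat > st.py <<'E'
from h import *
np.set_printoptions(precision=4,suppress=True)
s=bot.observe();print(s["time_s"],s["joints"],s["ee_pos"]);M=R.from_rotvec(s["ee_rot"]).as_matrix();print(M)
E
python3 st.py
```

```text
5.475 [-0.0549  0.7873  0.2152 -0.0013  1.9807 -1.6559] [ 0.8065 -0.033   0.6181]
[[-0.9871 -0.0284  0.1574]
 [-0.0304  0.9995 -0.0098]
 [-0.1571 -0.0145 -0.9875]]
```

Call:
send_rows --motion '[[[-52,-3,-25],0],[[-104,-6,-50],0],[[-156,-9,-75],0],[[-208,-12,-100],0],[[-260,-15,-125],0]]'

```text
time_s: 6.1
ee_pos: [0.8127, -0.0312, 0.6191]
ee_rot: [-0.044, 2.941, -0.021]
force: [0.1, -0.0, 0.6]
opening: 1.003
```

Call:
send_rows --motion '[[[-62,-3,0],0],[[-124,-6,0],0],[[-186,-9,0],0],[[-248,-12,0],0],[[-310,-15,0],0]]'

```text
time_s: 6.72
ee_pos: [0.86, -0.0296, 0.5647]
ee_rot: [-0.043, 2.898, -0.024]
force: [-0.5, 0.2, -0.1]
opening: 0.999
```

Call:
send_rows --motion '[[[-62,-3,0],0],[[-124,-6,0],0],[[-186,-9,0],0],[[-248,-12,0],0],[[-310,-15,0],0]]'

```text
time_s: 7.35
ee_pos: [0.8945, -0.0281, 0.5227]
ee_rot: [-0.043, 2.854, -0.027]
force: [-0.5, -0.6, 0.2]
opening: 1.002
```

```bash
python3 st.py
```

```text
7.35 [-0.044   0.9089  0.2148 -0.0019  1.7298 -1.6452] [ 0.8945 -0.0281  0.5227]
[[-0.9585 -0.0266  0.2838]
 [-0.032   0.9994 -0.0144]
 [-0.2832 -0.0229 -0.9588]]
```

Call:
send_rows --motion '[[[-54,-3,-25],0],[[-108,-6,-50],0],[[-162,-9,-75],0],[[-216,-12,-100],0],[[-270,-15,-125],0]]'

```text
time_s: 7.98
ee_pos: [0.8822, -0.0265, 0.5538]
ee_rot: [-0.042, 2.809, -0.03]
force: [-0.2, 0.3, 0.2]
opening: 1.005
```

Call:
send_rows --motion '[[[-57,-3,-18],0],[[-114,-6,-36],0],[[-171,-9,-54],0],[[-228,-12,-72],0],[[-285,-15,-90],0]]'

```text
time_s: 8.6
ee_pos: [0.8807, -0.0249, 0.5674]
ee_rot: [-0.042, 2.764, -0.032]
force: [-0.4, -0.1, -0.0]
opening: 1.005
```

Call:
send_rows --motion '[[[-57,-3,-18],0],[[-114,-6,-36],0],[[-171,-9,-54],0],[[-228,-12,-72],0],[[-285,-15,-90],0]]'

```text
time_s: 9.22
ee_pos: [0.876, -0.0235, 0.5857]
ee_rot: [-0.041, 2.719, -0.034]
force: [0.1, 0.2, 0.5]
opening: 0.999
```

Call:
send_rows --motion '[[[-57,-3,-18],0],[[-114,-6,-36],0],[[-171,-9,-54],0],[[-228,-12,-72],0],[[-285,-15,-90],0]]'

```text
time_s: 9.85
ee_pos: [0.8687, -0.0222, 0.6069]
ee_rot: [-0.041, 2.673, -0.037]
force: [-0.0, 0.0, -0.5]
opening: 1.001
```

```bash
python3 st.py
```

```text
9.85 [-0.0385  0.8187  0.2152 -0.0018  1.639  -1.6403] [ 0.8687 -0.0222  0.6069]
[[-0.8921 -0.0226  0.4512]
 [-0.035   0.9992 -0.0191]
 [-0.4505 -0.0329 -0.8922]]
```

Call:
send_rows --motion '[[[-60,-3,-12],0],[[-120,-6,-24],0],[[-180,-9,-36],0],[[-240,-12,-48],0],[[-300,-15,-60],0]]'

```text
time_s: 10.48
ee_pos: [0.8698, -0.0208, 0.6164]
ee_rot: [-0.04, 2.627, -0.039]
force: [-0.4, 0.1, -0.2]
opening: 0.998
```

Call:
send_rows --motion '[[[-60,-3,-12],0],[[-120,-6,-24],0],[[-180,-9,-36],0],[[-240,-12,-48],0],[[-300,-15,-60],0]]'

```text
time_s: 11.1
ee_pos: [0.8672, -0.0196, 0.6307]
ee_rot: [-0.04, 2.581, -0.041]
force: [0.1, 0.2, 0.6]
opening: 0.998
```

Call:
send_rows --motion '[[[-60,-3,-12],0],[[-120,-6,-24],0],[[-180,-9,-36],0],[[-240,-12,-48],0],[[-300,-15,-60],0]]'

```text
time_s: 11.72
ee_pos: [0.8615, -0.0184, 0.6486]
ee_rot: [-0.039, 2.536, -0.043]
force: [-0.3, 0.5, -0.2]
opening: 0.998
```

```bash
python3 st.py
cat >> h.py <<'E'
def go(P,off=.155,yaw=None):
    "print tool shift (mm) that brings the grasp point (off ahead of TCP) to world P"
    s=bot.observe();M=R.from_rotvec(s["ee_rot"]).as_matrix();g=s["ee_pos"]+M[:,2]*off
    print("grasp",g.round(4),"shift",(M.T@(np.array(P)-g)*1000).round(1))
E
python3 -c "
from h import *
go([.33,-.0515,.40]);go([.40,-.0515,.3])"
```

```text
11.725 [-0.0343  0.779   0.2152 -0.0022  1.5411 -1.6368] [ 0.8615 -0.0184  0.6486]
[[-0.8218 -0.0187  0.5694]
 [-0.0378  0.999  -0.0218]
 [-0.5685 -0.0394 -0.8218]]
grasp [ 0.9498 -0.0218  0.5212] shift [ 579.4  -13.3 -252.7]
grasp [ 0.9498 -0.0218  0.5212] shift [ 578.7  -10.7 -130.6]
```

```bash
python3 -c "
from h import *
go([.41,-.04,.48]);go([.41,-.05,.3])"
```

```text
grasp [ 0.9498 -0.0218  0.5212] shift [ 467.7   -6.5 -273.1]
grasp [ 0.9498 -0.0218  0.5212] shift [ 570.4   -9.4 -125. ]
```

Call:
send_rows --motion '[[[52,-1,-30],0],[[104,-1,-60],0],[[156,-2,-91],0],[[208,-3,-121],0],[[260,-4,-152],0]]'

```text
time_s: 12.35
ee_pos: [0.5814, -0.0281, 0.6274]
ee_rot: [-0.039, 2.535, -0.043]
force: [0.3, 0.6, 0.9]
opening: 1.003
```

Call:
send_rows --motion '[[[52,-1,-30],0],[[104,-2,-61],0],[[156,-3,-91],0],[[208,-3,-121],0],[[208,-3,-121],0]]'

```text
time_s: 12.98
ee_pos: [0.3402, -0.036, 0.6096]
ee_rot: [-0.038, 2.532, -0.044]
force: [0.8, 0.7, -0.7]
opening: 0.999
```

```bash
python3 st.py; python3 -c "
from h import *
go([.41,-.0515,.3])"
```

```text
12.975 [-0.1707 -0.2708  1.7385  0.0852  1.0694 -1.7893] [ 0.3402 -0.036   0.6096]
[[-0.8197 -0.0175  0.5725]
 [-0.0374  0.999  -0.0229]
 [-0.5715 -0.0402 -0.8196]]
grasp [ 0.4289 -0.0395  0.4826] shift [120.3  -4.3 139.1]
```

Call:
send_rows --motion '[[[32,-1,38],0],[[64,-2,76],0],[[96,-3,114],0],[[120,-4,139],0],[[120,-4,139],0]]'

```text
time_s: 13.6
ee_pos: [0.3248, -0.0479, 0.4241]
ee_rot: [-0.038, 2.541, -0.041]
force: [0.3, -0.5, 0.1]
opening: 0.998
```

```bash
python3 st.py
python3 - <<'E'
from h import *
s=bot.observe();w=bot.get_calibration("wrist")
im=bot.grab_frame("wrist")[:,:,::-1].copy();np.savez("w1.npz",p=s["ee_pos"],r=s["ee_rot"])
T=np.eye(4);T[:3,:3]=R.from_rotvec(s["ee_rot"]).as_matrix();T[:3,3]=s["ee_pos"];W=np.linalg.inv(T@w["T_tool_cam"])
def pr(X):
    c=W[:3,:3]@X+W[:3,3];u=w["mtx"]@c;return u[:2]/u[2]
B=np.array([.482,-.0515,.181]);ay=np.array([-.034,.9994,0]);ax=np.array([.9994,.034,0])
for i in(-1,1):
  for j in(-1,1):
    for k in(-1,1):
      cv2.circle(im,tuple(int(v) for v in pr(B+ay*.025*i+ax*.007*j+np.array([0,0,.007*k]))),2,(0,255,0),-1)
cv2.imwrite("pics/w1.png",im)
go(B)
E
```

```text
13.6 [-0.2291 -0.2274  2.1653  0.187   0.6201 -1.9499] [ 0.3248 -0.0479  0.4241]
[[-0.8251 -0.0185  0.5647]
 [-0.0366  0.9991 -0.0207]
 [-0.5639 -0.0378 -0.825 ]]
grasp [ 0.414  -0.0514  0.2991] shift [ 11.2   3.3 135.8]
```

View pics/w1.png

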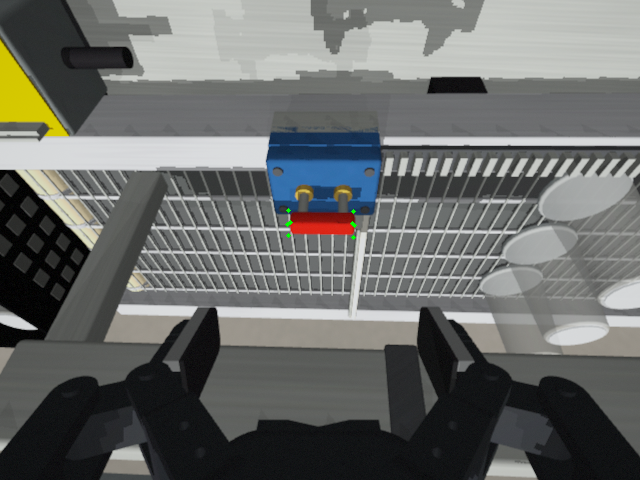

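Call:
send_rows --motion '[[[4,1,45],0],[[8,3,90],0],[[11,4,120],0],[[11,4,138],0],[[11,4,138],0]]'

```text
time_s: 14.28
ee_pos: [0.3966, -0.0474, 0.3074]
ee_rot: [-0.04, 2.533, -0.042]
force: [-0.4, 0.6, 0.1]
opening: 1.0
```

```bash
python3 st.py; python3 -c "
from h import *
go([.482,-.0505,.181])"
```

```text
14.275 [-0.1763  0.0529  2.276   0.3652  0.2232 -2.1107] [ 0.3966 -0.0474  0.3074]
[[-0.8207 -0.019   0.5711]
 [-0.0381  0.999  -0.0215]
 [-0.5702 -0.0394 -0.8206]]
grasp [ 0.4852 -0.0507  0.1802] shift [ 2.1  0.2 -2.5]
```

Call:
send_rows --motion '[[[1,0,-2],0],[[1,0,-2],0],[[1,0,-2],0],[[1,0,-2],0]]' --jaw -1

```text
time_s: 14.78
ee_pos: [0.3923, -0.0473, 0.3093]
ee_rot: [-0.039, 2.531, -0.043]
force: [-4.7, -0.2, 7.2]
opening: 0.568
```

Call:
send_rows --motion '[[[-4,0,-6],0],[[-7,0,-11],0],[[-7,0,-11],0],[[-7,0,-11],0]]'

```text
time_s: 15.28
ee_pos: [0.3923, -0.047, 0.3209]
ee_rot: [-0.039, 2.534, -0.044]
force: [7.4, -1.0, -8.7]
opening: 0.564
```

```bash
python3 st.py
```

```text
15.275 [-0.1771  0.0233  2.2612  0.303   0.2657 -2.0473] [ 0.3923 -0.047   0.3209]
[[-0.8212 -0.0183  0.5703]
 [-0.0379  0.999  -0.0225]
 [-0.5693 -0.04   -0.8211]]
```

Call:
send_rows --motion '[[[-2,15,-3],0],[[-2,50,-4],0],[[-2,90,-6],0],[[-3,130,-7],0],[[-3,150,-8],0]]'

```text
time_s: 15.9
ee_pos: [0.3865, 0.1004, 0.3221]
ee_rot: [-0.037, 2.54, -0.048]
force: [3.0, -4.1, -9.6]
opening: 0.565
```

```bash
python3 st.py
python3 - <<'E'
from h import *
t=bot.grab_frame("top")[:,:,::-1];s=bot.grab_frame("scene")[:,:,::-1]
cv2.imwrite("pics/top2.png",t);cv2.imwrite("pics/sc2.png",s)
c=lambda im,x,y,w,h:cv2.resize(im[y:y+h,x:x+w],(400,400*h//w),interpolation=cv2.INTER_CUBIC)
a=c(t,210,110,100,150);b=c(s,350,150,100,150)
cv2.imwrite("pics/c3.png",np.hstack([a,b]))
go([0,0,0])
E
```

```text
15.9 [ 0.2937  0.0357  2.2426 -0.5943  0.3438 -0.7959] [0.3865 0.1004 0.3221]
[[-0.8244 -0.0159  0.5658]
 [-0.0372  0.999  -0.026 ]
 [-0.5648 -0.0425 -0.8241]]
grasp [0.4741 0.0996 0.1942] shift [ 504.4  -81.1 -106.6]
```

View pics/c3.png

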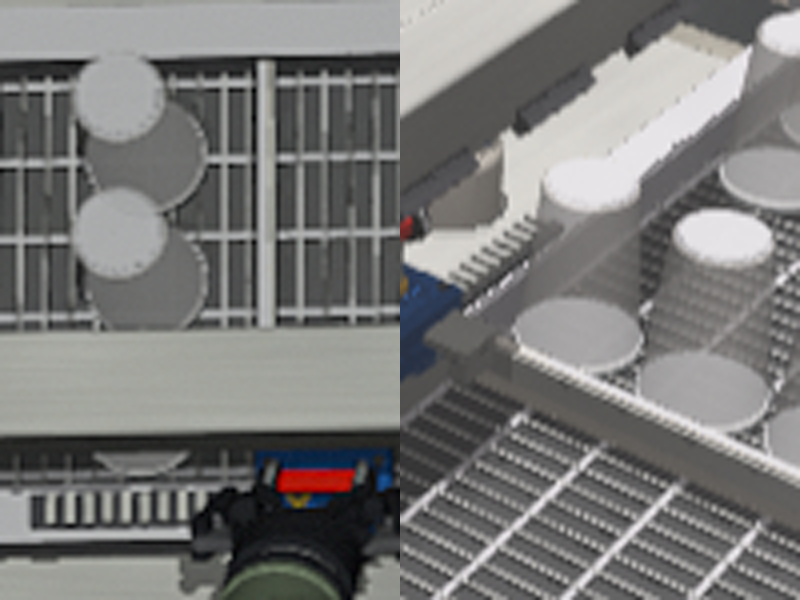

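Run:
```python
from h import *
ay=np.array([-.034,.9994,0])
for zb in(.072,.0776,.083):
    f=plane("top",(210+259.5/4,110+283/4),zb+.046); r=plane("top",(210+207.5/4,110+281/4),zb);c=plane("top",(210+147/4,110+281/4),zb);cap=plane("top",(210+120/4,110+232/4),zb+.125)
    print(zb,f.round(4),r.round(4),c.round(4),cap.round(4),"gap rim",(r-f)@ay,"cap ctr-face",(cap-f)@ay)
```

```text
0.072 [0.6239 0.1464 0.118 ] [0.6371 0.188  0.072 ] [0.6361 0.2303 0.072 ] [0.6341 0.2284 0.197 ] gap rim 0.04111122069626608 cap ctr-face 0.08158023453089193
0.0776 [0.6224 0.1458 0.1236] [0.6355 0.1872 0.0776] [0.6346 0.2294 0.0776] [0.6324 0.2274 0.2026] gap rim 0.04097201425022783 cap ctr-face 0.08120434155212315
0.083 [0.621  0.1452 0.129 ] [0.6341 0.1865 0.083 ] [0.6331 0.2285 0.083 ] [0.6308 0.2264 0.208 ] gap rim 0.04083777946297665 cap ctr-face 0.08084187332259603
```

Call:
send_rows --motion '[[[0,12,0],0],[[0,21,-1],0],[[0,21,-1],0],[[0,21,-1],0]]'

```text
time_s: 16.5
ee_pos: [0.3856, 0.1209, 0.3221]
ee_rot: [-0.039, 2.539, -0.043]
force: [0.7, 2.7, -9.1]
opening: 0.568
```

Call:
send_rows --motion '[[[0,0,0],0],[[0,0,0],0],[[4,0,6],0],[[6,0,9],0],[[6,0,9],0]]' --jaw 0.36

```text
time_s: 17.12
ee_pos: [0.3867, 0.1209, 0.3123]
ee_rot: [-0.04, 2.536, -0.042]
force: [0.1, 0.7, 0.5]
opening: 0.683
```

```bash
python3 st.py
python3 - <<'E'
from h import *
go([0,0,0])
im=bot.grab_frame("wrist")[:,:,::-1];s=bot.grab_frame("scene")[:,:,::-1];cv2.imwrite("pics/sc4.png",s);cv2.imwrite("pics/w4.png",im)
a=cv2.resize(im[120:360,160:480],(400,300));c=lambda x,y,w,h:cv2.resize(s[y:y+h,x:x+w],(400,300),interpolation=cv2.INTER_CUBIC)
cv2.imwrite("pics/c4.png",np.vstack([np.hstack([a,c(340,180,80,60)]),np.hstack([c(360,200,120,90)]*2)]))
E
```

```text
17.125 [ 0.3521  0.0628  2.2469 -0.7075  0.3395 -0.6354] [0.3867 0.1209 0.3123]
[[-0.8222 -0.0189  0.5689]
 [-0.0379  0.999  -0.0216]
 [-0.568  -0.0393 -0.8221]]
grasp [0.4749 0.1176 0.1849] shift [ 499.9 -101.2 -115.6]
```

View pics/c4.png

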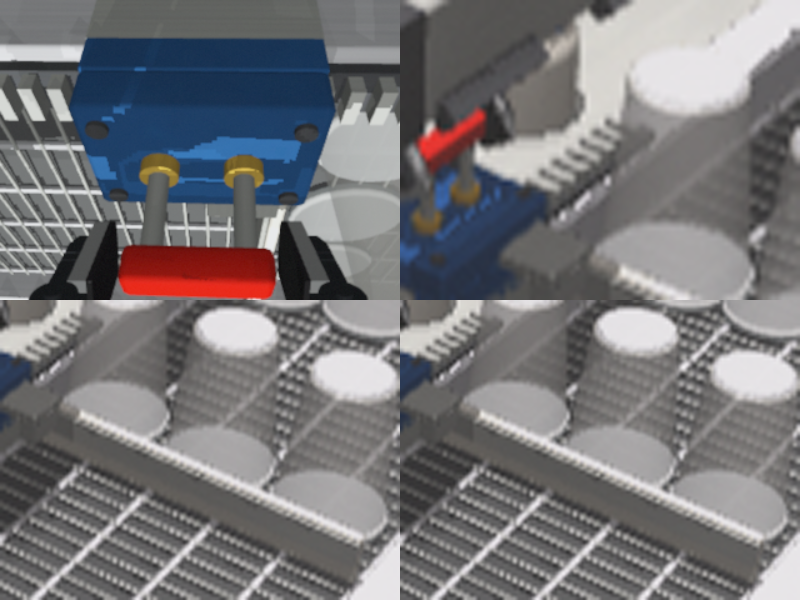

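Call:
send_rows --motion '[[[0,3,0],0],[[0,5,0],0],[[0,6,0],0],[[0,6,0],0]]'

```text
time_s: 17.73
ee_pos: [0.3865, 0.1264, 0.3121]
ee_rot: [-0.039, 2.537, -0.046]
force: [1.8, -5.8, 2.0]
opening: 0.675
```

Call:
send_rows --motion '[[[0,1,0],0],[[0,2,0],0],[[0,2,0],0]]'

```text
time_s: 18.1
ee_pos: [0.3864, 0.1292, 0.3118]
ee_rot: [-0.04, 2.536, -0.041]
force: [0.0, 0.5, 0.0]
opening: 0.68
```

Call:
send_rows --motion '[[[0,1,0],0],[[0,2,0],0],[[0,2,0],0]]'

```text
time_s: 18.48
ee_pos: [0.3863, 0.131, 0.3117]
ee_rot: [-0.04, 2.537, -0.043]
force: [0.7, -3.4, 0.9]
opening: 0.682
```

Call:
send_rows --motion '[[[0,1,0],0],[[0,2,0],0],[[0,2,0],0]]'

```text
time_s: 18.85
ee_pos: [0.3863, 0.1325, 0.3117]
ee_rot: [-0.039, 2.537, -0.045]
force: [1.4, -5.8, 2.3]
opening: 0.677
```

Call:
send_rows --motion '[[[0,1,0],0],[[0,1,0],0]]'

```text
time_s: 19.1
ee_pos: [0.3864, 0.1331, 0.3117]
ee_rot: [-0.039, 2.538, -0.048]
force: [1.8, -8.9, 2.3]
opening: 0.682
```

```bash
python3 st.py
python3 - <<'E'
from h import *
im=bot.grab_frame("wrist")[:,:,::-1];s=bot.grab_frame("scene")[:,:,::-1];cv2.imwrite("pics/sc5.png",s)
a=cv2.resize(im[120:360,160:480],(400,300));c=lambda x,y,w,h:cv2.resize(s[y:y+h,x:x+w],(400,300),interpolation=cv2.INTER_CUBIC)
t=bot.grab_frame("top")[:,:,::-1];cv2.imwrite("pics/top5.png",t)
d=cv2.resize(t[140:200,230:310],(400,300),interpolation=cv2.INTER_CUBIC)
cv2.imwrite("pics/c5.png",np.vstack([np.hstack([a,c(340,180,80,60)]),np.hstack([c(360,200,120,90),d])]))
E
```

```text
19.1 [ 0.3881  0.0713  2.2391 -0.7418  0.3606 -0.5743] [0.3864 0.1331 0.3117]
[[-0.823  -0.0175  0.5678]
 [-0.0388  0.9989 -0.0254]
 [-0.5667 -0.043  -0.8228]]
```

View pics/c5.png

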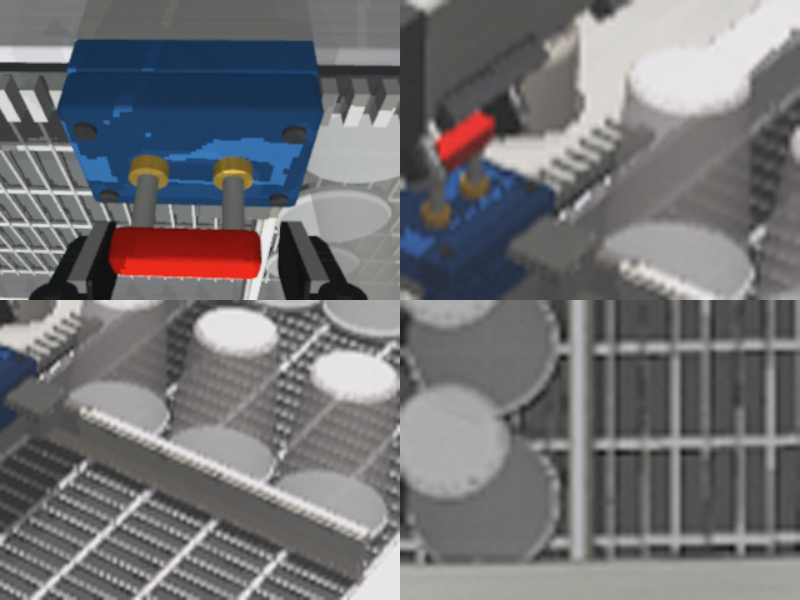

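Run:
```python
from h import *
ay=np.array([-.034,.9994,0]);zb=.0776
f=plane("top",(230+170/5,140+(500-300)/5),zb+.046); r=plane("top",(230+159.5/5,140+(505-300)/5),zb);cap=plane("top",(230+54/5,140+(440-300)/5),zb+.125)
print(f,r,cap,"gap rim",(r-f)@ay,"cap-based",(cap-f)@ay-.0425)
go([.385,.1,.40])
```

```text
[0.62382255 0.17520322 0.1236    ] [0.63339329 0.18707236 0.0776    ] [0.6324507  0.22534325 0.2026    ] gap rim 0.011536611596790156 cap-based 0.007316590507170269
grasp [0.4744 0.1291 0.1842] shift [ -47.6  -36.8 -227.6]
```

Call:
send_rows --motion '[[[0,-5,0],0],[[0,-5,0],0],[[0,-5,-40],0],[[0,-5,-90],0],[[0,-5,-130],0]]'

```text
time_s: 19.88
ee_pos: [0.3115, 0.1319, 0.42]
ee_rot: [-0.04, 2.536, -0.04]
force: [0.2, 0.1, -0.5]
opening: 0.679
```

```bash
python3 st.py
python3 - <<'E'
from h import *
for p in((445,322),(520,320),(527,370),(452,375)):print(plane("top",p,.17).round(3))
s=bot.grab_frame("scene")[:,:,::-1];t=bot.grab_frame("top")[:,:,::-1]
c=lambda im,x,y,w,h:cv2.resize(im[y:y+h,x:x+w],(400,300),interpolation=cv2.INTER_CUBIC)
cv2.imwrite("pics/c6.png",np.vstack([np.hstack([c(s,310,180,120,90),c(t,230,140,80,60)]),np.hstack([c(s,30,230,200,150),c(t,230,190,80,60)])]))
go([.37,-.20,.30]);go([.40,-.42,.25],.173)
E
```

```text
19.875 [ 0.4887 -0.1873  2.1501 -0.4625  0.6923 -0.8274] [0.3115 0.1319 0.42  ]
[[-0.822  -0.0195  0.5691]
 [-0.0375  0.9991 -0.0199]
 [-0.5682 -0.0377 -0.822 ]]
[ 0.257 -0.298  0.17 ]
[ 0.267 -0.484  0.17 ]
[ 0.146 -0.497  0.17 ]
[ 0.129 -0.314  0.17 ]
grasp [0.4007 0.1297 0.2953] shift [  34.6 -329.   -16. ]
grasp [0.411  0.1294 0.2806] shift [  46.9 -547.7   27.8]
```

View pics/c6.png

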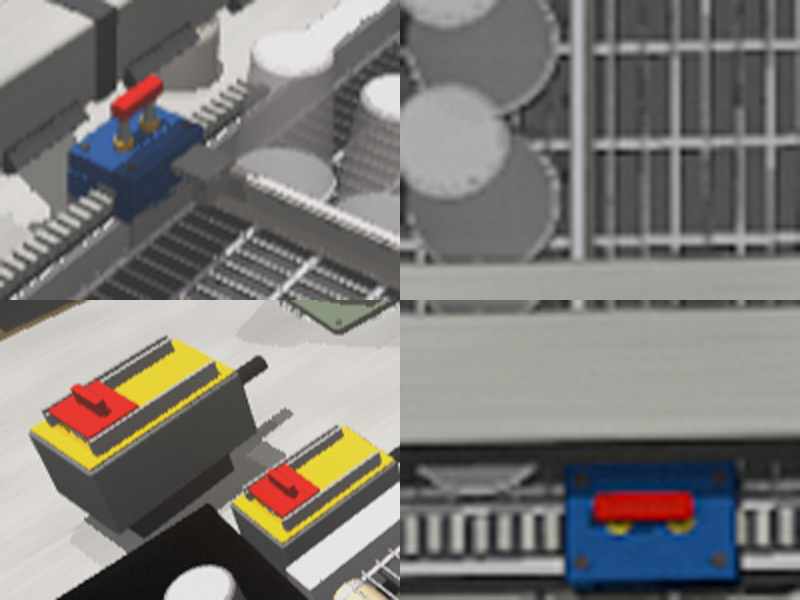

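Call:
send_rows --motion '[[[10,-50,0],0],[[20,-110,0],0],[[30,-170,0],0],[[35,-230,0],0],[[40,-290,0],0]]' --jaw -1

```text
time_s: 20.6
ee_pos: [0.2931, -0.0733, 0.4065]
ee_rot: [-0.039, 2.55, -0.04]
force: [0.9, 0.0, -0.9]
opening: -0.002
```

Call:
send_rows --motion '[[[0,-60,0],0],[[0,-120,0],0],[[0,-180,0],0],[[3,-235,0],0],[[7,-258,28],0]]'

```text
time_s: 21.22
ee_pos: [0.353, -0.2583, 0.4346]
ee_rot: [0.024, 2.601, -0.083]
force: [-0.9, -0.6, 0.3]
opening: 0.002
```

Call:
send_rows --motion '[[[0,0,0],0],[[0,0,0],0]]'

```text
time_s: 21.48
ee_pos: [0.352, -0.2557, 0.4338]
ee_rot: [0.021, 2.604, -0.078]
force: [0.1, 0.0, -0.0]
opening: 0.001
```

```bash
python3 st.py
python3 - <<'E'
from h import *
print(tri((351,209),(278.6,231.4)))
s=bot.observe();w=bot.get_calibration("wrist")
im=bot.grab_frame("wrist")[:,:,::-1].copy()
T=np.eye(4);T[:3,:3]=R.from_rotvec(s["ee_rot"]).as_matrix();T[:3,3]=s["ee_pos"];W=np.linalg.inv(T@w["T_tool_cam"])
def pr(X):
    c=W[:3,:3]@X+W[:3,3];u=w["mtx"]@c;return u[:2]/u[2]
B=np.array([.4207,-.3729,.1407]);ay=np.array([-.034,.9994,0]);ax=np.array([.9994,.034,0])
for i in(-1,1):
  for j in(-1,1):
    cv2.circle(im,tuple(int(v) for v in pr(B+ay*.004*i+ax*.018*j)),2,(0,255,0),-1)
    cv2.circle(im,tuple(int(v) for v in pr(B+ay*.023*i+ax*.029*j-[0,0,.016])),2,(255,255,0),-1)
cv2.imwrite("pics/w7.png",im)
go([.42,-.412,.16],.173);go([.42,-.412,.136],.173)
E
```

```text
21.475 [-0.7574 -0.0136  1.9536  0.4408  0.8039 -2.5568] [ 0.352  -0.2557  0.4338]
[[-0.8593  0.0303  0.5105]
 [-0.0004  0.9982 -0.0599]
 [-0.5114 -0.0517 -0.8578]]
(array([0.4750803 , 0.1252257 , 0.17997992]), np.float64(0.0020459137742700187))
grasp [ 0.4403 -0.2659  0.2858] shift [  82.1 -139.8  106.3]
grasp [ 0.4403 -0.2659  0.2858] shift [  94.3 -138.6  126.9]
```

View pics/w7.png

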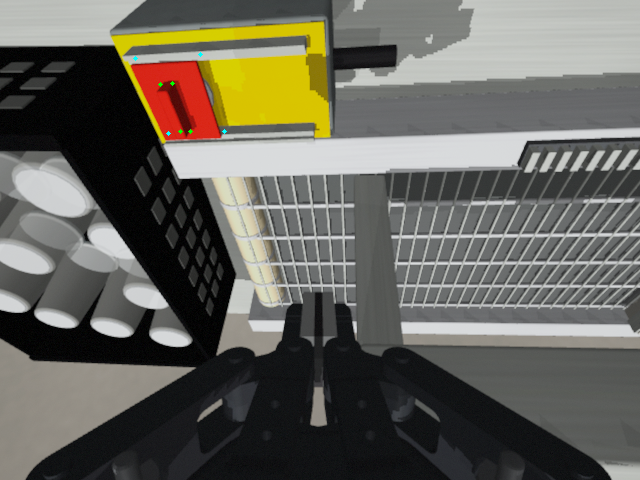

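Call:
send_rows --motion '[[[10,-15,0],10],[[20,-30,0],20],[[30,-45,0],30],[[30,-60,0],40],[[30,-75,0],50]]'

```text
time_s: 22.15
ee_pos: [0.3237, -0.3305, 0.4237]
ee_rot: [1.132, 2.361, 0.234]
force: [-0.4, -0.5, -0.6]
opening: 0.0
```

```bash
python3 st.py; python3 -c "
from h import *
print(tri((137,335),(490,258)))
go([.41,-.385,.22],.173)"
```

```text
22.15 [-0.9393  0.0534  1.9118  0.5221  0.8576 -1.8989] [ 0.3237 -0.3305  0.4237]
[[-0.5246  0.68    0.5124]
 [ 0.7673  0.6383 -0.0616]
 [-0.3689  0.3608 -0.8566]]
(array([ 0.4183792 , -0.43042937,  0.14878653]), np.float64(0.02264916627094851))
grasp [ 0.4124 -0.3412  0.2755] shift [-11.9 -49.6  49. ]
```

Call:
send_rows --motion '[[[-3,-15,10],10],[[-6,-30,25],20],[[-9,-45,40],30],[[-14,-55,49],38],[[-14,-55,49],38]]'

```text
time_s: 22.78
ee_pos: [0.3193, -0.3796, 0.3664]
ee_rot: [1.874, 1.912, 0.454]
force: [1.0, 1.0, 0.6]
opening: 0.001
```

```bash
python3 st.py; python3 -c "
from h import *
go([.415,-.397,.136],.173)"
```

```text
22.775 [-1.0126  0.1661  1.9368  0.6098  0.7776 -1.4186] [ 0.3193 -0.3796  0.3664]
[[-0.0007  0.8593  0.5115]
 [ 0.9975  0.0369 -0.0605]
 [-0.0709  0.5102 -0.8572]]
grasp [ 0.4077 -0.3901  0.2182] shift [ -1.1 -35.9  74.5]
```

Call:
send_rows --motion '[[[0,-18,35],0],[[0,-30,60],0],[[0,-35,73],0],[[0,-35,73],0]]'

```text
time_s: 23.28
ee_pos: [0.3271, -0.3855, 0.2868]
ee_rot: [1.873, 1.911, 0.454]
force: [-0.1, 0.2, 0.1]
opening: 0.003
```

Run:
```python
from h import *
go([.415,-.397,.136],.173)
s=bot.grab_frame("scene")[:,:,::-1];im=bot.grab_frame("wrist")[:,:,::-1]
cv2.imwrite("pics/c8.png",np.hstack([cv2.resize(s[270:370,130:250],(400,333),interpolation=cv2.INTER_CUBIC),cv2.resize(im,(400,300))[:,:].copy() if 0 else cv2.resize(im,(444,333))[:,22:422]]))
```

```text
grasp [ 0.4157 -0.3961  0.1386] shift [-0.7 -2.   1.9]
```

View pics/c8.png

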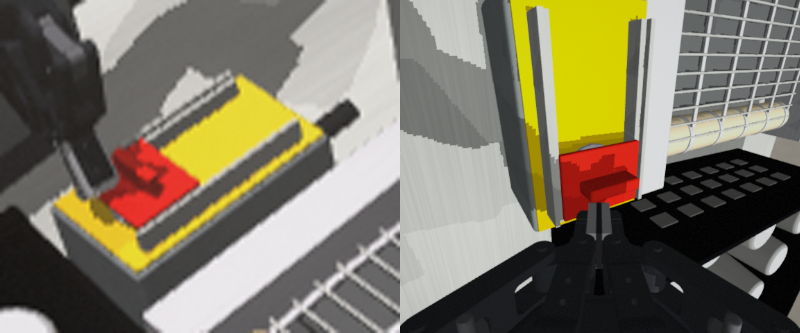

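Call:
send_rows --motion '[[[0,-1,2],0],[[8,-1,1],0],[[16,-1,1],0],[[26,-1,0],0],[[36,-1,-1],0]]'

```text
time_s: 24.0
ee_pos: [0.3255, -0.3495, 0.2851]
ee_rot: [1.873, 1.909, 0.453]
force: [-2.0, -2.1, 5.9]
opening: -0.001
```

Call:
send_rows --motion '[[[8,0,-1],0],[[16,0,-1],0],[[22,0,-2],0],[[26,0,-2],0]]'

```text
time_s: 24.5
ee_pos: [0.3246, -0.3243, 0.2851]
ee_rot: [1.872, 1.907, 0.449]
force: [-4.2, -8.8, 5.3]
opening: 0.0
```

```bash
python3 -c "
from h import *
go([.415,-.397,.136],.173);print(bot.observe()['force'])"
```

```text
grasp [ 0.4134 -0.3358  0.137 ] shift [-60.9  -1.4   5.8]
[-4.19005942 -8.80663424  5.31247333]
```

Call:
send_rows --motion '[[[0,1,-1],0],[[2,1,-1],0],[[4,1,-1],0],[[4,1,-1],0]]'

```text
time_s: 25.0
ee_pos: [0.3249, -0.3227, 0.2857]
ee_rot: [1.872, 1.903, 0.44]
force: [-3.0, -14.5, -3.8]
opening: -0.001
```

```bash
python3 -c "
from h import *
go([.415,-.397,.136],.173);print(bot.observe()['force'])
t=bot.grab_frame('top')[:,:,::-1];s=bot.grab_frame('scene')[:,:,::-1]
c=lambda im,x,y,w,h:cv2.resize(im[y:y+h,x:x+w],(400,300),interpolation=cv2.INTER_CUBIC)
cv2.imwrite('pics/c9.png',np.hstack([c(t,415,225,80,60),c(s,140,280,100,75)]))"
```

```text
grasp [ 0.4134 -0.3355  0.1376] shift [-61.2  -1.7   6.7]
[ -3.03450812 -14.53690488  -3.76790703]
```

View pics/c9.png

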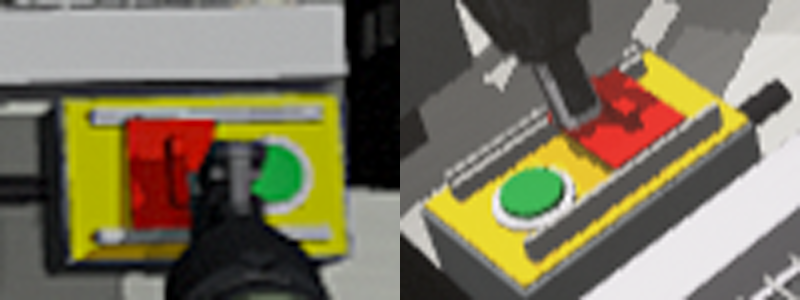

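Call:
send_rows --motion '[[[-6,0,0],0],[[-14,5,-9],0],[[-25,12,-20],0],[[-38,12,-20],0],[[-38,12,-20],0]]'

```text
time_s: 25.72
ee_pos: [0.3248, -0.3564, 0.311]
ee_rot: [1.875, 1.91, 0.454]
force: [-0.6, -0.0, 0.3]
opening: 0.002
```

```bash
python3 -c "
from h import *
b=plane('scene',(173.3,328.3),.1167);print(b,bot.observe()['force'])
go([.426,-.375,.133],.173)"
```

```text
[ 0.41916555 -0.37091541  0.1167    ] [-0.62265957 -0.04013049  0.27840195]
grasp [ 0.4134 -0.367   0.1628] shift [-5.8 -4.7 32.5]
```

```bash
python3 -c "
from h import *
go([.432,-.374,.136],.173);go([.432,-.374,.123],.173)"
```

```text
grasp [ 0.4134 -0.367   0.1628] shift [-5.   2.1 32.9]
grasp [ 0.4134 -0.367   0.1628] shift [-4.1 -4.6 44. ]
```

Call:
send_rows --motion '[[[-5,2,16],0],[[-5,2,30],0],[[-5,1,35],0],[[-5,-1,38],0],[[-5,-2,40],0]]'

```text
time_s: 26.35
ee_pos: [0.3437, -0.3632, 0.2762]
ee_rot: [1.874, 1.911, 0.455]
force: [-0.3, 1.3, 3.0]
opening: -0.005
```

```bash
python3 -c "
from h import *
print(bot.observe()['force']);go([.432,-.374,.123],.173)"
```

```text
[-0.31071919  1.29194961  3.04237744]
grasp [ 0.4323 -0.3736  0.128 ] shift [-0.  -2.8  4.1]
```

Call:
send_rows --motion '[[[0,-1,2],0],[[0,-2,4],0],[[0,-3,5],0],[[0,-3,6],0],[[0,-3,6],0]]'

```text
time_s: 26.98
ee_pos: [0.3439, -0.3636, 0.2709]
ee_rot: [1.872, 1.91, 0.455]
force: [-7.2, 5.0, 12.5]
opening: -0.003
```

Call:
send_rows --motion '[[[0,-1,1],0],[[0,-1,2],0],[[0,-1,2],0]]'

```text
time_s: 27.35
ee_pos: [0.3437, -0.3635, 0.2703]
ee_rot: [1.87, 1.909, 0.456]
force: [-16.7, 8.6, 27.0]
opening: -0.001
```

```bash
python3 -c "
from h import *
print(bot.observe()['force']);go([.432,-.374,.123],.173)"
```

```text
[-16.67081276   8.6098218   26.97263979]
grasp [ 0.4329 -0.3742  0.1225] shift [ 0.2 -0.5 -0.9]
```

Call:
send_rows --motion '[[[0,6,-10],0],[[-2,20,-35],0],[[-4,40,-70],0],[[-4,40,-110],0],[[-4,40,-110],0]]'

```text
time_s: 27.98
ee_pos: [0.322, -0.3605, 0.385]
ee_rot: [1.869, 1.906, 0.45]
force: [-0.2, 0.3, -0.7]
opening: -0.002
```

```bash
python3 -c "
from h import *
print(bot.observe()['force'])
t=bot.grab_frame('top')[:,:,::-1];s=bot.grab_frame('scene')[:,:,::-1]
c=lambda im,x,y,w,h:cv2.resize(im[y:y+h,x:x+w],(400,300),interpolation=cv2.INTER_CUBIC)
cv2.imwrite('pics/c10.png',np.vstack([np.hstack([c(t,415,225,80,60),c(s,140,280,100,75)]),np.hstack([c(s,310,180,160,120),c(t,230,140,80,60)])]))"
```

```text
[-0.23695529  0.25636695 -0.66353553]
```

Run:
```python
from h import *
t=bot.grab_frame('top')[:,:,::-1];s=bot.grab_frame('scene')[:,:,::-1]
a=cv2.imread("pics/top5.png");b=cv2.imread("pics/sc5.png")
t0=cv2.imread("pics/top0.png")
print("blade/cups diff since click",np.abs(t[120:190,225:300].astype(int)-a[120:190,225:300]).max(),np.abs(s[215:290,385:480].astype(int)-b[215:290,385:480]).max())
print("cups diff since start",np.abs(t[120:188,225:262].astype(int)-t0[120:188,225:262]).max())
def box(im,f,x0,y0,x1,y1):
    m=f(im[y0:y1,x0:x1].astype(int));y,x=np.nonzero(m);return (x.min()+x0,x.max()+x0,y.min()+y0,y.max()+y0,len(x)) if len(x) else None
red=lambda i:(i[...,2]>120)&(i[...,1]<60)&(i[...,0]<60);gr=lambda i:(i[...,1]>100)&(i[...,2]<90)&(i[...,0]<110)
print("tab before/after",box(t0,red,420,230,490,290),box(t,red,420,230,490,290),"green",box(t,gr,420,230,490,290))
print("green scene",box(s,gr,140,290,220,350), "bar scene",box(s,red,320,190,380,240),"bar@click",box(b,red,320,190,380,240))
```

```text
blade/cups diff since click 40 35
cups diff since start 11
tab before/after (np.int64(461), np.int64(479), np.int64(249), np.int64(269), 333) (np.int64(440), np.int64(458), np.int64(249), np.int64(270), 323) green (np.int64(464), np.int64(475), np.int64(254), np.int64(265), 104)
green scene (np.int64(165), np.int64(180), np.int64(322), np.int64(334), 142) bar scene (np.int64(344), np.int64(358), np.int64(204), np.int64(213), 39) bar@click (np.int64(347), np.int64(358), np.int64(202), np.int64(211), 52)
```

```bash
python3 -c "
from bench import bot
print(bot.finish_job())"
```

```text
the job is handed in; nothing more can be done
None
```

I slid the stop up to the cups and let its bar drop into a notch, pushed the lock tab fully aside and pressed the green button. The job went in at about 28 s of the 58 s allowed, and no verdict was reported.

The moves can only turn the tool about its own axis. To get the 35° lean for the bar, I repeatedly commanded poses just beyond the arm's reach. The arm met each one by tilting a little, and the tilt carried over from call to call.

**Last checks:**
- **Stop:** I lifted the bar about 12 to 13 mm and slid the stop about 170 mm. With the bar released, I nudged the stop until it blocked at about 9 N.
- **Bar down:** the bar measured z = 0.180 m afterwards, against 0.181 m when it was down at the start.
- **Gap to the cups:** the rim estimate gave 11.5 mm and the cap estimate 7.3 mm. They disagree by about 4 mm, but both are inside the 5 to 20 mm asked for.
- **Cups:** the image around the front cups shows no movement since the start. `cup_b` sits mostly under the duct in that view, so it is the least well checked.
- **Lock tab:** it moved about 54 to 55 mm and stopped against its end at 14.5 N.
- **Button:** it went down about 6 mm and bottomed at up to 27 N, then I released it. I inferred that it sprang back; I did not measure it.
- **Arm:** clear of everything, with no contact force.

**Not confirmed:** I could not view the final picture because the 12-picture limit was reached. The last checks on the tab, cups and blade are therefore pixel comparisons only. The blade and cup area showed small differences since the bar clicked in, which I took to be shadow changes and did not look into.

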